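# Mark where a parking-brake lever firms up

## Task

On the repair desk are two brake levers on stands for electric tricycles. Press the long lever down, without forcing it, until its easy movement clearly firms up, and let go: it stays where you left it. Then record how far it went by pushing the capped marker rod down until the top of its cap is level with the top of the long lever's pad, and leave the short lever alone.

Things in the scene. Friction and masses are not known exactly. Their poses are not given: they have to be found in the camera images.
- long_pad (a point): Centre of the top of the black pad (40 x 34 mm, 12 thick) on the LONG lever: aluminium blade 16 mm wide, pad centre 135 mm from its level pivot, which is 140 mm above the desk in a black clamp 165 mm high on a post. The lever points away from the robot, within 15 degrees of +x. Site x: along the blade to the pad; z: square to the pad, up. Starts 170 to 185 mm above the desk; push down from above.
- long_lever (a joint): Long lever's angle, rad: 0 up (blade 0.25 above level), grows as pressed; starts at 0 to 0.06. Moves with 1 to 2 N at the pad; then, somewhere between 0.17 and 0.58 (pad 15 to 75 mm lower, unseen, differs each time), it firms up: force climbs steeply within a few mm. Stop at about 10 N, hold half a second; over 50 N damages it. Friction holds it where left, give or take a few mm.
- short_pad (a point): Centre of the top of the pad (28 x 26 mm) of the SHORT lever, on a stand just like the other, but with the pad centre only 90 mm from the pivot: a bystander not to be moved. The two levers and the marker stand side by side in any order.
- marker_cap (a point): Centre of the top of the black round cap (40 mm across, 8 thick) of the travel marker: a 10 mm steel rod, ringed every 10 mm, upright in a 26 mm sleeve 85 mm high on a base plate. Site z is up. The cap starts 186 to 200 mm above the desk, slides straight down to 92 mm under a push of about 3 N, and stays where left. If too low, grip the cap and draw it up.

How it is judged:
By the outcome, as a careful person would: the job done as asked, in the order asked, and still so for the second after the job is handed in, with the robot touching nothing.
It also fails if it takes over 45 s, if anything falls off the work surface, if the arm or the gripper's body presses on something with over 40 N, if the wrist force passes 120 N, or if a joint passes its speed limit or range.

## Robot

A 6-joint arm with a two-finger parallel gripper is mounted at the origin on the work surface. World frame = base frame: x ahead of the robot, y to its left, z up, the work surface at z = 0. Lengths are in m, angles in rad, forces in N, time in s.
With the tool pointing down it reaches from about 0.4 to 0.825 m from the base axis. Payload 7 kg.
Tool frame: the origin (TCP) lies midway between the tips of the shut fingers; the grasp point (between the pads) lies 19 mm behind it; z points along the fingers, x is the direction in which the jaws open and shut, and the axes are right-handed (so a half turn about z gives the same grasp; the last joint's range is limited). The gripper opens to 88 mm and grips with 3 to 60 N. Pads are 19 mm wide; open, the fingers measure 130 mm over their backs; the gripper's body (78 mm by 193 mm) begins 47 mm behind the grasp point.
Start: joints at [1.494, 0.359, 0.012, 0, -1.224, -0.288], TCP at [0.241, 0.631, 0.227] pointing down, gripper open.
Joint ranges: [-3.07, 3.07], [-1.43, 2.12], [-1.02, 1.25], [-3.03, 1.67], [-3.05, -0], [-3.03, 3.03]. Speed limits (rad/s): [2.39, 2.39, 3.01, 3.14, 3.14, 3.14].

## Interface

Orientations are given as a unit quaternion [x, y, z, w].
In Python, from workcell import * gives the robot as it stands.
- The arm moves only by the tool move_arm, never from a script. Its argument "increments" is a list of rows, each an object with "xyz": the shift along the world's x, y, z in m, a list of three; "rotation": the turn, a rotation vector about the world's x, y, z in degrees, a list of three; "claw": the opening, from 0 (shut) to 1 (fully open). In form: [{"xyz": [tx, ty, tz], "rotation": [ax, ay, az], "claw": claw}, ...]. A call has 1 to 20 rows; each row is the pose to reach, as a shift and turn from the pose commanded when the call began; what a row does not reach only later rows make up. A row lasts 1/12 s, in which the tool goes at most 41.7 mm and 7.16 degrees, less where a joint would pass 70% of its speed; a pose out of reach is approached as far as the arm can. A call with a gripper value outside its range is refused whole. The fingers move at their own pace and stop on an object; the grip force is fixed at half the most. Time passes only in rows, so rows that repeat a pose let the fingers close. It gives the time, the measured TCP pose, the force and the opening at its end, in the units of the state.
- get_state(): the state, without advancing time (a new reading comes with each control period).
- get_image(name): name is "scene" or "top"; returns a dict with "pixels" (400x640x3 uint8, blue, green, red), "depth" (400x640 float32, m along the optical axis (not along the pixel's ray), 0 where there is no reading), "mtx" (3x3 intrinsics, pixels), "extrinsics" (4x4, takes a point from world to camera coordinates). Camera axes: x right, y down, z forward; pixel columns grow to the right and rows downward; lengths in m; the calibration is good to about 2 mm. A picture is of the moment at which its call begins.
- sign_off(): hands the job in, once; it reports no verdict.
The state is a dict: "t": time; "qpos": joint angles; "joint_velocities": joint speeds; "tau": joint torques, N m; "eef_pos": TCP position; "tcp_rot": TCP orientation; "wrist_force": force on the tool from outside, world axes, zero at the start; "wrist_torque": the same for the moment, N m; "finger_gap": opening from 0.0 (shut) to 1.0 (fully open).
Only numpy, scipy, OpenCV 4.12 (cv2) and the standard library are available. Lean on these libraries where they do the work, as an engineer would, in place of code of your own. Each camera call takes 0.05 s, during which the arm holds its last target. There are 200 camera calls.

## Working session

There is one attempt and no reset: what is moved stays moved. The work goes in short steps, Python scripts to look and compute and a tool call to move; the robot and the scene stay as the last step left them, time stands still between calls to the robot, and variables do not carry over. Pictures are saved under pics/ and viewed, about 8 in all and at most 12, crops included, and the job is handed in when it is done.

Besides the shell and the picture viewer there is one more tool, called after "Call:" as name(argument=value, ...), one argument or row to a line, values as JSON. move_arm: Moves the arm, as the interface text tells. Its arguments: {"type":"object","properties":{"increments":{"type":"array","items":{"type":"object","properties":{"xyz":{"type":"array","items":{"type":"number"}},"rotation":{"type":"array","items":{"type":"number"}},"claw":{"type":"number"}}}}},"required":["increments"]}

```bash
mkdir -p pics
cat > h.py <<'E'
from workcell import *
import numpy as np, cv2
def snap(n,tag):
    d=get_image(n); cv2.imwrite(f'pics/{tag}.png',d['pixels']); np.savez(f'pics/{tag}.npz',**d); return d
def load(tag): return np.load(f'pics/{tag}.npz')
def w(d,u,v,r=1):
    p=d['depth'][v-r:v+r+1,u-r:u+r+1]; z=np.median(p[p>0])
    c=np.linalg.inv(d['mtx'])@[u,v,1]*z
    return (np.linalg.inv(d['extrinsics'])@np.r_[c,1])[:3]
def cloud(d):
    v,u=np.mgrid[:400,:640]; z=d['depth']
    c=np.stack([u,v,np.ones_like(u)],-1)@np.linalg.inv(d['mtx']).T*z[...,None]
    E=np.linalg.inv(d['extrinsics']); P=c@E[:3,:3].T+E[:3,3]; P[z==0]=np.nan; return P
E
python3 - <<'E'
from h import *
a=snap('scene','s0');b=snap('top','t0')
print(get_state())
for d in(a,b): print(np.linalg.inv(d['extrinsics']).round(3))
E
```

```text
{'t': 0.1, 'qpos': array([ 1.49409678e+00,  3.59307205e-01,  1.11615753e-02, -2.93396311e-04,
       -1.22408659e+00, -2.88070986e-01]), 'joint_velocities': array([-1.00644626e-03, -2.81008177e-04,  1.16460087e-03,  2.00159132e-03,
       -1.03315748e-03,  7.37061261e-05]), 'tau': array([-1.26410407e-03, -5.84162486e+01,  2.93748969e+01,  7.01526403e+00,
        1.01389509e-02, -6.01356601e-05]), 'eef_pos': array([0.24068992, 0.63017324, 0.22572914]), 'tcp_rot': array([-5.67085269e-01,  8.23658766e-01, -4.71685379e-04, -5.58557662e-04]), 'wrist_force': array([ 0.52352271, -0.17852964, -0.05574829]), 'wrist_torque': array([ 0.01005606,  0.01127382, -0.03460713]), 'finger_gap': 1.0040841546596613}
[[-0.095  0.807 -0.583  0.963]
 [ 0.995  0.084 -0.045  0.028]
 [ 0.013 -0.585 -0.811  0.875]
 [ 0.     0.     0.     1.   ]]
[[-0.006 -0.991  0.131  0.389]
 [-1.     0.01   0.029 -0.003]
 [-0.031 -0.13  -0.991  1.052]
 [ 0.     0.     0.     1.   ]]
```

View pics/s0.png

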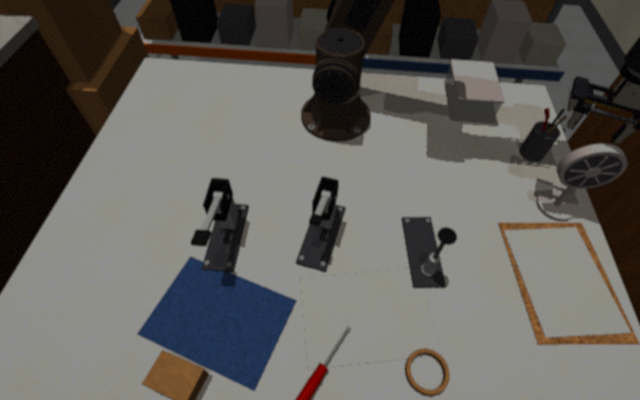

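View pics/t0.png

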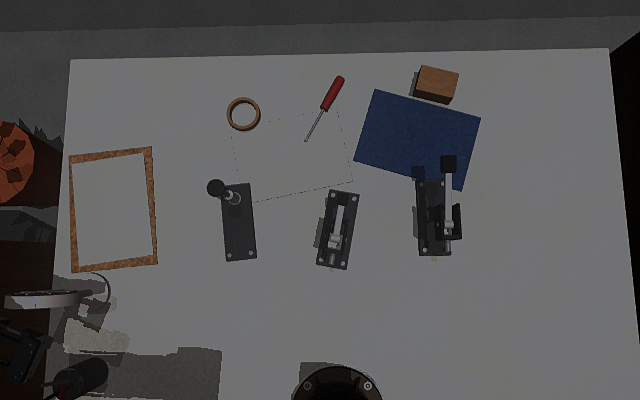

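The scene view shows the long pad near (201,238), the short lever in the middle near (322,205), and the marker cap at (447,236). In the top view the long pad is at (448,163) and the cap at (216,188).

Run:
```python
from h import *
a=load('s0');b=load('t0')
for n,d,pts in(('s',a,[(201,238),(447,236),(322,205),(218,184),(326,184)]),('t',b,[(448,163),(216,188),(448,220),(338,215)])):
    for p in pts: print(n,p,w(d,*p).round(4))
# triangulate cap & pad
def P(d): return d['mtx']@d['extrinsics'][:3]
for s,t in(((201,238),(448,163)),((447,236),(216,188))):
    X=cv2.triangulatePoints(P(a),P(b),np.array(s,float),np.array(t,float));print((X[:3]/X[3]).ravel().round(4))
# clouds of top surfaces
for n,d in(('s',a),('t',b)):
    C=cloud(d)
    for lab,(u,v) in {'pad':(201,238) if n=='s' else (448,163),'cap':(447,236) if n=='s' else (216,188)}.items():
        c=w(d,u,v); m=(np.abs(C-c)<[.03,.03,.012]).all(-1); q=C[m]
        print(n,lab,m.sum(),q.min(0).round(4),q.max(0).round(4),np.median(q,0).round(4))
    print()
im=np.hstack([cv2.resize(a['pixels'][160:280,180:350],None,fx=2.3,fy=2.3),cv2.resize(b['pixels'][140:260,400:480],None,fx=2.3,fy=2.3),cv2.resize(b['pixels'][165:285,300:370],None,fx=2.3,fy=2.3)])
im=cv2.convertScaleAbs(im,alpha=2.2);print(im.shape)
cv2.imwrite('pics/c0.png',im[:, :800])
```

```text
s (201, 238) [ 0.5958 -0.2461  0.1778]
s (447, 236) [0.5446 0.2647 0.1881]
s (322, 205) [ 0.4706 -0.0032  0.1547]
s (218, 184) [ 0.4357 -0.2556  0.1545]
s (326, 184) [0.4057 0.0007 0.1506]
t (448, 163) [ 0.5915 -0.25    0.1791]
t (216, 188) [0.5397 0.2614 0.1898]
t (448, 220) [ 0.4681 -0.2527  0.1484]
t (338, 215) [ 0.4807 -0.0064  0.158 ]
[ 0.5927 -0.2503  0.1723]
[0.5411 0.2652 0.1821]
s pad 283 [ 0.5659 -0.2658  0.1671] [ 0.6123 -0.2319  0.1821] [ 0.5944 -0.2476  0.1767]
s cap 264 [0.524  0.2463 0.1806] [0.562  0.2839 0.1912] [0.5439 0.2646 0.1877]

t pad 311 [ 0.5617 -0.2667  0.1676] [ 0.61   -0.2338  0.1852] [ 0.5889 -0.2499  0.1778]
t cap 256 [0.5216 0.2439 0.1839] [0.5601 0.2819 0.1938] [0.5409 0.2626 0.1896]

(276, 736, 3)
```

View pics/c0.png

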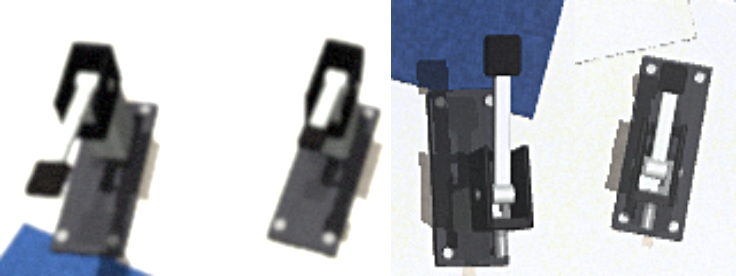

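The crop confirms the long lever runs nearly along +x, from the clamp at x≈0.46 to the pad at (0.592,-0.249,0.178). The short lever stands at y≈0. I'll move above the long pad with shut fingers and the jaw axis along y.

Call:
move_arm(
  increments=[
    {"xyz": [0,0,0.04],"rotation": [0,0,0],"claw": 0},
    {"xyz": [0,0,0.05],"rotation": [0,0,6],"claw": 0},
    {"xyz": [0.1,-0.25,0.06],"rotation": [0,0,12],"claw": 0},
    {"xyz": [0.1,-0.25,0.06],"rotation": [0,0,18],"claw": 0},
    {"xyz": [0.2,-0.5,0.06],"rotation": [0,0,21],"claw": 0},
    {"xyz": [0.2,-0.5,0.06],"rotation": [0,0,21],"claw": 0},
    {"xyz": [0.352,-0.88,0.05],"rotation": [0,0,21],"claw": 0},
    {"xyz": [0.352,-0.88,0.05],"rotation": [0,0,21],"claw": 0},
    {"xyz": [0.352,-0.88,0.05],"rotation": [0,0,21],"claw": 0},
    {"xyz": [0.352,-0.88,0.05],"rotation": [0,0,21],"claw": 0},
    {"xyz": [0.352,-0.88,0.05],"rotation": [0,0,21],"claw": 0},
    {"xyz": [0.352,-0.88,0.05],"rotation": [0,0,21],"claw": 0},
    {"xyz": [0.352,-0.88,0.05],"rotation": [0,0,21],"claw": 0},
    {"xyz": [0.352,-0.88,0.05],"rotation": [0,0,21],"claw": 0},
    {"xyz": [0.352,-0.88,0.05],"rotation": [0,0,21],"claw": 0},
    {"xyz": [0.352,-0.88,0.05],"rotation": [0,0,21],"claw": 0},
    {"xyz": [0.352,-0.88,0.05],"rotation": [0,0,21],"claw": 0},
    {"xyz": [0.352,-0.88,0.05],"rotation": [0,0,21],"claw": 0},
    {"xyz": [0.352,-0.88,0.05],"rotation": [0,0,21],"claw": 0},
    {"xyz": [0.352,-0.88,0.05],"rotation": [0,0,21],"claw": 0},
  ],
)

```text
t: 1.77
eef_pos: [0.5194, -0.0679, 0.2776]
tcp_rot: [0.708, -0.706, -0.0, -0.0]
wrist_force: [0.7, 1.2, -0.4]
finger_gap: 0.002
```

Call:
move_arm(
  increments=[
    {"xyz": [0.072,-0.181,-0.02],"claw": 0},
    {"xyz": [0.072,-0.181,-0.02],"claw": 0},
    {"xyz": [0.072,-0.181,-0.02],"claw": 0},
    {"xyz": [0.072,-0.181,-0.05],"claw": 0},
    {"xyz": [0.072,-0.181,-0.06],"claw": 0},
    {"xyz": [0.072,-0.181,-0.07],"claw": 0},
    {"xyz": [0.072,-0.181,-0.07],"claw": 0},
    {"xyz": [0.072,-0.181,-0.07],"claw": 0},
  ],
)

```text
invalid input
```

Call:
move_arm(
  increments=[
    {"xyz": [0.072,-0.181,-0.02],"rotation": [0,0,0],"claw": 0},
    {"xyz": [0.072,-0.181,-0.02],"rotation": [0,0,0],"claw": 0},
    {"xyz": [0.072,-0.181,-0.02],"rotation": [0,0,0],"claw": 0},
    {"xyz": [0.072,-0.181,-0.05],"rotation": [0,0,0],"claw": 0},
    {"xyz": [0.072,-0.181,-0.06],"rotation": [0,0,0],"claw": 0},
    {"xyz": [0.072,-0.181,-0.07],"rotation": [0,0,0],"claw": 0},
    {"xyz": [0.072,-0.181,-0.07],"rotation": [0,0,0],"claw": 0},
    {"xyz": [0.072,-0.181,-0.07],"rotation": [0,0,0],"claw": 0},
  ],
)

```text
t: 2.43
eef_pos: [0.5907, -0.2468, 0.2067]
tcp_rot: [0.707, -0.707, -0.001, 0.001]
wrist_force: [-0.2, 0.2, 0.3]
finger_gap: 0.005
```

Run:
```python
from h import *
b=snap('scene','s1'); s=get_state(); print(s['t'],s['eef_pos'],s['wrist_force'])
im=cv2.convertScaleAbs(cv2.resize(b['pixels'][100:300,120:320],None,fx=3,fy=3),alpha=2)
cv2.imwrite('pics/c1.png',im)
```

```text
2.4833 [ 0.59135811 -0.24639159  0.20823839] [0.12687599 0.20568732 0.37816045]
```

View pics/c1.png

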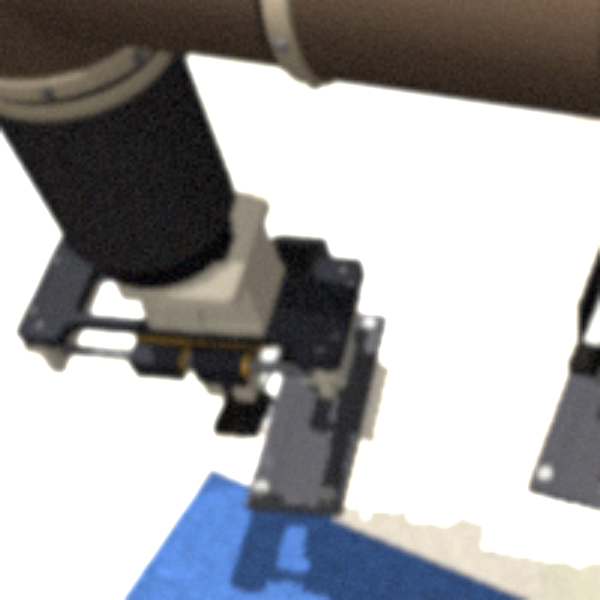

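Fingers are over the pad, and the body is clear of the clamp. Now I'll press in small steps.

Call:
move_arm(
  increments=[
    {"xyz": [0.001,-0.002,-0.01],"rotation": [0,0,0],"claw": 0},
    {"xyz": [0.001,-0.002,-0.018],"rotation": [0,0,0],"claw": 0},
    {"xyz": [0.001,-0.002,-0.024],"rotation": [0,0,0],"claw": 0},
    {"xyz": [0.001,-0.002,-0.028],"rotation": [0,0,0],"claw": 0},
    {"xyz": [0.001,-0.002,-0.032],"rotation": [0,0,0],"claw": 0},
    {"xyz": [0.001,-0.002,-0.036],"rotation": [0,0,0],"claw": 0},
    {"xyz": [0.001,-0.002,-0.036],"rotation": [0,0,0],"claw": 0},
  ],
)

```text
t: 3.07
eef_pos: [0.5922, -0.2485, 0.171]
tcp_rot: [0.708, -0.706, -0.0, 0.0]
wrist_force: [-0.3, 0.2, -1.2]
finger_gap: 0.005
```

Call:
move_arm(
  increments=[
    {"xyz": [0,0,-0.002],"rotation": [0,0,0],"claw": 0},
    {"xyz": [0,0,-0.004],"rotation": [0,0,0],"claw": 0},
    {"xyz": [0,0,-0.005],"rotation": [0,0,0],"claw": 0},
    {"xyz": [0,0,-0.005],"rotation": [0,0,0],"claw": 0},
  ],
)

```text
t: 3.4
eef_pos: [0.5923, -0.2488, 0.1665]
tcp_rot: [0.708, -0.707, -0.0, 0.0]
wrist_force: [0.9, 0.4, 0.0]
finger_gap: 0.005
```

Call:
move_arm(
  increments=[
    {"xyz": [0,0,-0.002],"rotation": [0,0,0],"claw": 0},
    {"xyz": [0,0,-0.003],"rotation": [0,0,0],"claw": 0},
    {"xyz": [0,0,-0.003],"rotation": [0,0,0],"claw": 0},
  ],
)

```text
t: 3.65
eef_pos: [0.5923, -0.2488, 0.1635]
tcp_rot: [0.708, -0.707, -0.0, 0.0]
wrist_force: [0.9, 0.1, 0.7]
finger_gap: 0.005
```

Call:
move_arm(
  increments=[
    {"xyz": [0,0,-0.002],"rotation": [0,0,0],"claw": 0},
    {"xyz": [0,0,-0.004],"rotation": [0,0,0],"claw": 0},
    {"xyz": [0,0,-0.004],"rotation": [0,0,0],"claw": 0},
  ],
)

```text
t: 3.9
eef_pos: [0.5921, -0.2487, 0.1592]
tcp_rot: [0.708, -0.707, -0.0, 0.0]
wrist_force: [0.4, -0.3, 0.5]
finger_gap: 0.004
```

Call:
move_arm(
  increments=[
    {"xyz": [0,0,-0.002],"rotation": [0,0,0],"claw": 0},
    {"xyz": [0,0,-0.004],"rotation": [0,0,0],"claw": 0},
    {"xyz": [0,0,-0.004],"rotation": [0,0,0],"claw": 0},
  ],
)

```text
t: 4.15
eef_pos: [0.5921, -0.2487, 0.1551]
tcp_rot: [0.708, -0.707, -0.0, 0.0]
wrist_force: [0.2, 0.2, 0.9]
finger_gap: 0.007
```

Run:
```python
from h import *
b=snap('scene','s2'); s=get_state(); print(s['t'],s['eef_pos'],s['wrist_force'])
im=cv2.convertScaleAbs(cv2.resize(b['pixels'][180:280,160:260],None,fx=5,fy=5),alpha=2)
cv2.imwrite('pics/c2.png',im)
```

```text
4.2 [ 0.59205932 -0.24870869  0.15526686] [ 0.07511228 -0.59956713  0.12868297]
```

View pics/c2.png

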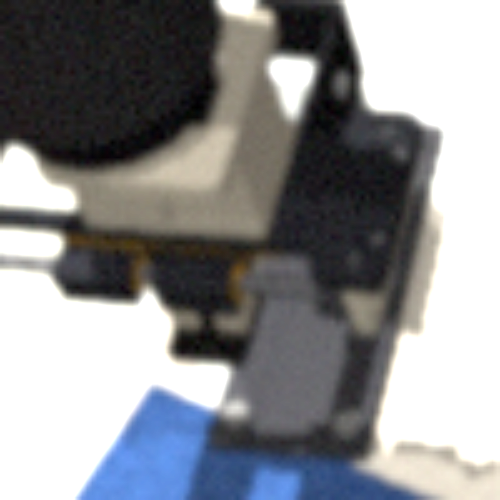

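The fingers are on the pad at (200,248) and it has moved down with them. Only light force so far, so I'll continue.

Call:
move_arm(
  increments=[
    {"xyz": [0,0,-0.002],"rotation": [0,0,0],"claw": 0},
    {"xyz": [0,0,-0.004],"rotation": [0,0,0],"claw": 0},
    {"xyz": [0,0,-0.004],"rotation": [0,0,0],"claw": 0},
  ],
)

```text
t: 4.45
eef_pos: [0.5924, -0.2487, 0.1513]
tcp_rot: [0.708, -0.706, 0.0, -0.0]
wrist_force: [0.3, -0.2, 0.3]
finger_gap: 0.003
```

Call:
move_arm(
  increments=[
    {"xyz": [0,0,-0.002],"rotation": [0,0,0],"claw": 0},
    {"xyz": [0,0,-0.004],"rotation": [0,0,0],"claw": 0},
    {"xyz": [0,0,-0.004],"rotation": [0,0,0],"claw": 0},
  ],
)

```text
t: 4.7
eef_pos: [0.5926, -0.2488, 0.1486]
tcp_rot: [0.708, -0.706, 0.001, -0.0]
wrist_force: [-1.9, 1.4, 6.7]
finger_gap: 0.005
```

Call:
move_arm(
  increments=[
    {"xyz": [0,0,-0.001],"rotation": [0,0,0],"claw": 0},
    {"xyz": [0,0,-0.001],"rotation": [0,0,0],"claw": 0},
  ],
)

```text
t: 4.87
eef_pos: [0.5927, -0.2488, 0.1482]
tcp_rot: [0.708, -0.706, 0.001, -0.0]
wrist_force: [-2.9, 2.2, 10.7]
finger_gap: 0.006
```

Call:
move_arm(
  increments=[
    {"xyz": [0,0,0],"rotation": [0,0,0],"claw": 0},
    {"xyz": [0,0,0],"rotation": [0,0,0],"claw": 0},
    {"xyz": [0,0,0],"rotation": [0,0,0],"claw": 0},
    {"xyz": [0,0,0],"rotation": [0,0,0],"claw": 0},
    {"xyz": [0,0,0],"rotation": [0,0,0],"claw": 0},
    {"xyz": [0,0,0],"rotation": [0,0,0],"claw": 0},
    {"xyz": [0,0,0],"rotation": [0,0,0],"claw": 0},
  ],
)

```text
t: 5.45
eef_pos: [0.5927, -0.2488, 0.1482]
tcp_rot: [0.708, -0.706, 0.001, -0.0]
wrist_force: [-1.7, 2.9, 10.4]
finger_gap: -0.001
```

Call:
move_arm(
  increments=[
    {"xyz": [0,0,0.003],"rotation": [0,0,0],"claw": 0},
    {"xyz": [0,0,0.008],"rotation": [0,0,0],"claw": 0},
    {"xyz": [0,0,0.02],"rotation": [0,0,0],"claw": 0},
    {"xyz": [0,0,0.05],"rotation": [0,0,0],"claw": 0},
    {"xyz": [0,0,0.09],"rotation": [0,0,0],"claw": 0},
    {"xyz": [0,0.04,0.11],"rotation": [0,0,0],"claw": 0},
    {"xyz": [-0.051,0.512,0.11],"rotation": [0,0,0],"claw": 0},
    {"xyz": [-0.051,0.512,0.11],"rotation": [0,0,0],"claw": 0},
    {"xyz": [-0.051,0.512,0.11],"rotation": [0,0,0],"claw": 0},
    {"xyz": [-0.051,0.512,0.11],"rotation": [0,0,0],"claw": 0},
    {"xyz": [-0.051,0.512,0.11],"rotation": [0,0,0],"claw": 0},
    {"xyz": [-0.051,0.512,0.11],"rotation": [0,0,0],"claw": 0},
    {"xyz": [-0.051,0.512,0.11],"rotation": [0,0,0],"claw": 0},
    {"xyz": [-0.051,0.512,0.11],"rotation": [0,0,0],"claw": 0},
    {"xyz": [-0.051,0.512,0.11],"rotation": [0,0,0],"claw": 0},
    {"xyz": [-0.051,0.512,0.11],"rotation": [0,0,0],"claw": 0},
    {"xyz": [-0.051,0.512,0.11],"rotation": [0,0,0],"claw": 0},
    {"xyz": [-0.051,0.512,0.11],"rotation": [0,0,0],"claw": 0},
    {"xyz": [-0.051,0.512,0.11],"rotation": [0,0,0],"claw": 0},
    {"xyz": [-0.051,0.512,0.11],"rotation": [0,0,0],"claw": 0},
  ],
)

```text
t: 7.12
eef_pos: [0.5409, 0.2645, 0.2569]
tcp_rot: [0.709, -0.706, 0.0, 0.0]
wrist_force: [-0.3, -0.7, 0.1]
finger_gap: 0.005
```

```bash
cat > m.py <<'E'
from h import *
import sys
tag=sys.argv[1]; s=get_state(); print(s['t'],s['eef_pos'],s['wrist_force'])
for n in('scene','top'):
    d=snap(n,tag+n[0]); C=cloud(d)
    for lab,c,r in(('pad',(.595,-.2485),.013),('cap',(.542,.2635),.014),('short',(.4795,-.005),.01)):
        m=(np.hypot(C[...,0]-c[0],C[...,1]-c[1])<r)&(C[...,2]>.08)&(C[...,2]<.2)
        q=C[m]
        if len(q)<8: print(n,lab,'none');continue
        A=np.c_[q[:,:2]-c,np.ones(len(q))]; k=np.linalg.lstsq(A,q[:,2],rcond=None)[0]
        print(n,lab,m.sum(),'z',k[2].round(4),'slope',k[:2].round(3),'med',np.median(q[:,2]).round(4),'sd',(q[:,2]-A@k).std().round(4))
E
python3 m.py a1
python3 - <<'E'
from h import *
for n in 'st':
    C=cloud(load('a1'+n)); m=(abs(C[...,0]-.597)<.035)&(abs(C[...,1]+.2485)<.03)&(C[...,2]>.12)&(C[...,2]<.17)
    d=load('a1'+n)['pixels'].max(-1); m&=d<60; q=C[m]
    print(n,len(q),np.percentile(q,[2,50,98],axis=0).round(4).tolist())
E
```

```text
7.1167 [0.54092625 0.26449671 0.25689516] [-0.26495569 -0.73959904  0.05517329]
scene pad 101 z 0.1498 slope [-0.008 -0.003] med 0.1498 sd 0.0012
scene cap 274 z 0.145 slope [-1.574 -0.011] med 0.1455 sd 0.0439
scene short 54 z 0.1485 slope [ 1.082 -2.303] med 0.1547 sd 0.014
top pad 104 z 0.1514 slope [0.002 0.006] med 0.1515 sd 0.0016
top cap 99 z 0.125 slope [-0.157  0.789] med 0.0956 sd 0.0453
top short 51 z 0.1553 slope [ 0.278 -0.883] med 0.1579 sd 0.0058
s 236 [[0.5792, -0.2618, 0.1434], [0.5973, -0.2456, 0.1494], [0.6146, -0.2324, 0.152]]
t 268 [[0.5749, -0.267, 0.1454], [0.5938, -0.2502, 0.1511], [0.6126, -0.2343, 0.1545]]
```

Pad is now level, at 0.1498 (scene) and 0.1514 (top). I'll press the cap to about 0.153 first, then compare heights in each camera.

Call:
move_arm(
  increments=[
    {"xyz": [0.001,-0.001,-0.02],"rotation": [0,0,0],"claw": 0},
    {"xyz": [0.001,-0.001,-0.04],"rotation": [0,0,0],"claw": 0},
    {"xyz": [0.001,-0.001,-0.055],"rotation": [0,0,0],"claw": 0},
    {"xyz": [0.001,-0.001,-0.062],"rotation": [0,0,0],"claw": 0},
    {"xyz": [0.001,-0.001,-0.066],"rotation": [0,0,0],"claw": 0},
    {"xyz": [0.001,-0.001,-0.07],"rotation": [0,0,0],"claw": 0},
    {"xyz": [0.001,-0.001,-0.075],"rotation": [0,0,0],"claw": 0},
    {"xyz": [0.001,-0.001,-0.08],"rotation": [0,0,0],"claw": 0},
    {"xyz": [0.001,-0.001,-0.085],"rotation": [0,0,0],"claw": 0},
    {"xyz": [0.001,-0.001,-0.09],"rotation": [0,0,0],"claw": 0},
    {"xyz": [0.001,-0.001,-0.095],"rotation": [0,0,0],"claw": 0},
    {"xyz": [0.001,-0.001,-0.1],"rotation": [0,0,0],"claw": 0},
    {"xyz": [0.001,-0.001,-0.103],"rotation": [0,0,0],"claw": 0},
    {"xyz": [0.001,-0.001,-0.104],"rotation": [0,0,0],"claw": 0},
    {"xyz": [0.001,-0.001,-0.104],"rotation": [0,0,0],"claw": 0},
    {"xyz": [0.001,-0.001,-0.104],"rotation": [0,0,0],"claw": 0},
  ],
)

```text
t: 8.55
eef_pos: [0.5418, 0.2622, 0.1522]
tcp_rot: [0.708, -0.707, -0.0, 0.001]
wrist_force: [0.5, -0.4, -0.4]
finger_gap: 0.007
```

Call:
move_arm(
  increments=[
    {"xyz": [0,0,0.005],"rotation": [0,0,0],"claw": 0},
    {"xyz": [0,0,0.04],"rotation": [0,0,0],"claw": 0},
    {"xyz": [0,0,0.08],"rotation": [0,0,0],"claw": 0},
    {"xyz": [-0.04,0.2,0.1],"rotation": [0,0,0],"claw": 0},
    {"xyz": [-0.04,0.2,0.1],"rotation": [0,0,0],"claw": 0},
    {"xyz": [-0.04,0.2,0.1],"rotation": [0,0,0],"claw": 0},
    {"xyz": [-0.04,0.2,0.1],"rotation": [0,0,0],"claw": 0},
    {"xyz": [-0.04,0.2,0.1],"rotation": [0,0,0],"claw": 0},
    {"xyz": [-0.04,0.2,0.1],"rotation": [0,0,0],"claw": 0},
    {"xyz": [-0.04,0.2,0.1],"rotation": [0,0,0],"claw": 0},
  ],
)

```text
t: 9.38
eef_pos: [0.5012, 0.4643, 0.2522]
tcp_rot: [0.709, -0.705, -0.0, 0.0]
wrist_force: [-0.1, 0.1, -0.1]
finger_gap: 0.001
```

```bash
python3 m.py a2
python3 - <<'E'
from h import *
a=load('a2s')['pixels'];b=load('a2t')['pixels']
im=np.vstack([a[150:300,170:490],b[130:280,180:500]]);cv2.imwrite('pics/c3.png',cv2.convertScaleAbs(cv2.resize(im,None,fx=2,fy=2),alpha=2))
E
```

```text
9.3833 [0.50115491 0.46432312 0.25218648] [-0.13067894  0.05758064 -0.0767515 ]
scene pad 101 z 0.1496 slope [0.02  0.006] med 0.1494 sd 0.0012
scene cap 217 z 0.1238 slope [-1.014  0.04 ] med 0.1494 sd 0.0305
scene short 57 z 0.1486 slope [ 0.698 -2.072] med 0.1545 sd 0.014
top pad 101 z 0.1517 slope [ 0.036 -0.009] med 0.1518 sd 0.0017
top cap 165 z 0.1354 slope [0.895 1.573] med 0.1522 sd 0.0287
top short 52 z 0.1559 slope [ 0.272 -0.777] med 0.1582 sd 0.0057
```

View pics/c3.png

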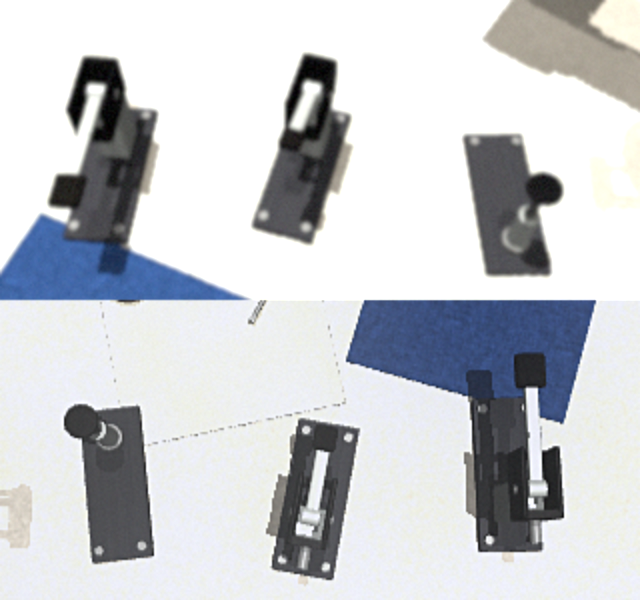

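The view shows all parts upright, the short lever undisturbed, and the cap lowered. I'll take a cleaner height comparison, averaged over frames.

Run:
```python
from h import *
for n in('scene','top'):
    R=[]
    for i in range(6):
        C=cloud(get_image(n)); r=[]
        for c,rad in((( .594,-.2485),.012),((.542,.2635),.014)):
            m=(np.hypot(C[...,0]-c[0],C[...,1]-c[1])<rad)&(abs(C[...,2]-.151)<.008); r.append(np.median(C[m][:,2]))
        R.append(r)
    R=np.array(R);print(n,R.mean(0).round(4),R.std(0).round(4),'cap-pad',(R[:,1]-R[:,0]).mean().round(4))
# desk level bias near each
C=cloud(load('a2t'));S=cloud(load('a2s'))
for c in((.66,.26),(.5,.18),(.42,-.15),(.6,-.34)):
    print(c,[np.median(K[np.hypot(K[...,0]-c[0],K[...,1]-c[1])<.012][:,2]).round(4) for K in(S,C)])
```

```text
scene [0.1498 0.1514] [0.0001 0.0001] cap-pad 0.0016
top [0.1516 0.1533] [0.0002 0.0002] cap-pad 0.0017
(0.66, 0.26) [np.float64(0.0007), np.float64(0.0031)]
(0.5, 0.18) [np.float64(-0.0006), np.float64(0.0004)]
(0.42, -0.15) [np.float64(-0.0004), np.float64(0.0011)]
(0.6, -0.34) [np.float64(0.0008), np.float64(0.0025)]
```

Both cameras agree the cap is 1.6 mm above the pad, so I'll push it 1.6 mm more.

Call:
move_arm(
  increments=[
    {"xyz": [0.04,-0.2,0],"rotation": [0,0,0],"claw": 0},
    {"xyz": [0.04,-0.2,0],"rotation": [0,0,0],"claw": 0},
    {"xyz": [0.04,-0.2,0],"rotation": [0,0,0],"claw": 0},
    {"xyz": [0.04,-0.2,0],"rotation": [0,0,0],"claw": 0},
    {"xyz": [0.04,-0.2,0],"rotation": [0,0,0],"claw": 0},
    {"xyz": [0.04,-0.2,0],"rotation": [0,0,0],"claw": 0},
    {"xyz": [0.04,-0.2,-0.03],"rotation": [0,0,0],"claw": 0},
    {"xyz": [0.04,-0.2,-0.06],"rotation": [0,0,0],"claw": 0},
    {"xyz": [0.04,-0.2,-0.085],"rotation": [0,0,0],"claw": 0},
    {"xyz": [0.04,-0.2,-0.095],"rotation": [0,0,0],"claw": 0},
    {"xyz": [0.04,-0.2,-0.099],"rotation": [0,0,0],"claw": 0},
    {"xyz": [0.04,-0.2,-0.1006],"rotation": [0,0,0],"claw": 0},
    {"xyz": [0.04,-0.2,-0.1016],"rotation": [0,0,0],"claw": 0},
    {"xyz": [0.04,-0.2,-0.1016],"rotation": [0,0,0],"claw": 0},
    {"xyz": [0.04,-0.2,-0.1016],"rotation": [0,0,0],"claw": 0},
  ],
)

```text
t: 11.33
eef_pos: [0.5429, 0.2629, 0.1524]
tcp_rot: [0.708, -0.706, 0.0, -0.001]
wrist_force: [0.2, 1.4, 0.0]
finger_gap: 0.004
```

Call:
move_arm(
  increments=[
    {"xyz": [0,0,0.005],"rotation": [0,0,0],"claw": 0},
    {"xyz": [0,0,0.04],"rotation": [0,0,0],"claw": 0},
    {"xyz": [0,0,0.08],"rotation": [0,0,0],"claw": 0},
    {"xyz": [-0.04,0.2,0.1],"rotation": [0,0,0],"claw": 0},
    {"xyz": [-0.04,0.2,0.1],"rotation": [0,0,0],"claw": 0},
    {"xyz": [-0.04,0.2,0.1],"rotation": [0,0,0],"claw": 0},
    {"xyz": [-0.04,0.2,0.1],"rotation": [0,0,0],"claw": 0},
    {"xyz": [-0.04,0.2,0.1],"rotation": [0,0,0],"claw": 0},
    {"xyz": [-0.04,0.2,0.1],"rotation": [0,0,0],"claw": 0},
    {"xyz": [-0.04,0.2,0.1],"rotation": [0,0,0],"claw": 0},
    {"xyz": [-0.04,0.2,0.1],"rotation": [0,0,0],"claw": 0},
  ],
)

```text
t: 12.25
eef_pos: [0.5021, 0.4624, 0.2515]
tcp_rot: [0.708, -0.706, 0.0, -0.0]
wrist_force: [0.8, -0.2, -0.0]
finger_gap: 0.005
```

Run:
```python
from h import *
s=get_state();print(s['t'],s['eef_pos'],s['wrist_force'])
for n in('scene','top'):
    R=[]
    for i in range(6):
        C=cloud(get_image(n)); r=[]
        for c,rad in((( .594,-.2485),.012),((.542,.2635),.014)):
            m=(np.hypot(C[...,0]-c[0],C[...,1]-c[1])<rad)&(abs(C[...,2]-.151)<.008); r.append(np.median(C[m][:,2]))
        R.append(r)
    R=np.array(R);print(n,R.mean(0).round(4),'cap-pad',(R[:,1]-R[:,0]).mean().round(4))
    C=cloud(load('a2'+n[0]));
```

```text
12.25 [0.50211978 0.4624204  0.25147215] [ 0.82391438 -0.15499809 -0.02572596]
scene [0.1497 0.1509] cap-pad 0.0012
top [0.1516 0.1528] cap-pad 0.0013
```

Friction took part of that, with 1.2 mm left. One more small push.

Call:
move_arm(
  increments=[
    {"xyz": [0.04,-0.2,0],"rotation": [0,0,0],"claw": 0},
    {"xyz": [0.04,-0.2,0],"rotation": [0,0,0],"claw": 0},
    {"xyz": [0.04,-0.2,0],"rotation": [0,0,0],"claw": 0},
    {"xyz": [0.04,-0.2,0],"rotation": [0,0,0],"claw": 0},
    {"xyz": [0.04,-0.2,0],"rotation": [0,0,0],"claw": 0},
    {"xyz": [0.04,-0.2,0],"rotation": [0,0,0],"claw": 0},
    {"xyz": [0.04,-0.2,-0.03],"rotation": [0,0,0],"claw": 0},
    {"xyz": [0.04,-0.2,-0.06],"rotation": [0,0,0],"claw": 0},
    {"xyz": [0.04,-0.2,-0.085],"rotation": [0,0,0],"claw": 0},
    {"xyz": [0.04,-0.2,-0.095],"rotation": [0,0,0],"claw": 0},
    {"xyz": [0.04,-0.2,-0.099],"rotation": [0,0,0],"claw": 0},
    {"xyz": [0.04,-0.2,-0.1006],"rotation": [0,0,0],"claw": 0},
    {"xyz": [0.04,-0.2,-0.1014],"rotation": [0,0,0],"claw": 0},
    {"xyz": [0.04,-0.2,-0.1014],"rotation": [0,0,0],"claw": 0},
    {"xyz": [0.04,-0.2,-0.1014],"rotation": [0,0,0],"claw": 0},
  ],
)

```text
t: 14.1
eef_pos: [0.5429, 0.2629, 0.151]
tcp_rot: [0.708, -0.706, 0.0, -0.001]
wrist_force: [0.1, -0.1, -0.4]
finger_gap: 0.002
```

Call:
move_arm(
  increments=[
    {"xyz": [0,0,0.005],"rotation": [0,0,0],"claw": 0},
    {"xyz": [0,0,0.04],"rotation": [0,0,0],"claw": 0},
    {"xyz": [0,0,0.08],"rotation": [0,0,0],"claw": 0},
    {"xyz": [-0.04,0.2,0.1],"rotation": [0,0,0],"claw": 0},
    {"xyz": [-0.04,0.2,0.1],"rotation": [0,0,0],"claw": 0},
    {"xyz": [-0.04,0.2,0.1],"rotation": [0,0,0],"claw": 0},
    {"xyz": [-0.04,0.2,0.1],"rotation": [0,0,0],"claw": 0},
    {"xyz": [-0.04,0.2,0.1],"rotation": [0,0,0],"claw": 0},
    {"xyz": [-0.04,0.2,0.1],"rotation": [0,0,0],"claw": 0},
    {"xyz": [-0.04,0.2,0.1],"rotation": [0,0,0],"claw": 0},
    {"xyz": [-0.04,0.2,0.1],"rotation": [0,0,0],"claw": 0},
  ],
)

```text
t: 15.02
eef_pos: [0.5021, 0.4624, 0.25]
tcp_rot: [0.708, -0.706, 0.0, -0.0]
wrist_force: [-0.5, -0.3, 0.2]
finger_gap: 0.008
```

Run:
```python
from h import *
s=get_state();print(s['t'],s['eef_pos'],s['wrist_force'])
for n in('scene','top'):
    R=[]
    for i in range(6):
        C=cloud(get_image(n)); r=[]
        for c,rad in((( .594,-.2485),.012),((.542,.2635),.014)):
            m=(np.hypot(C[...,0]-c[0],C[...,1]-c[1])<rad)&(abs(C[...,2]-.151)<.008); r.append(np.median(C[m][:,2]))
        R.append(r)
    R=np.array(R);print(n,R.mean(0).round(4),'cap-pad',(R[:,1]-R[:,0]).mean().round(4))
```

```text
15.0167 [0.50211898 0.46243684 0.25002961] [-0.53287731 -0.29988592  0.1904634 ]
scene [0.1497 0.1495] cap-pad -0.0002
top [0.1516 0.1514] cap-pad -0.0002
```

Cap and pad are level within 0.2 mm in both cameras, with the arm clear. Last, I'll check the short lever and hand in.

Run:
```python
from h import *
d=get_image('scene');o=load('s0');t=get_image('top');p=load('t0')
print(cv2.absdiff(d['pixels'][175:270,290:350],o['pixels'][175:270,290:350]).mean(),np.median(abs(d['depth']-o['depth'])[180:215,310:335]),
 cv2.absdiff(t['pixels'][185:270,315:360],p['pixels'][185:270,315:360]).mean())
print(sign_off())
```

```text
3.0678947368421055 0.0015180111 4.485838779956427
the job is handed in; nothing more can be done
None
```

The job is done and handed in at about 15 s of the 45 s allowed; sign-off gives no verdict.

- **Long lever:** I pressed it down about 28 mm until it clearly firmed up. I stopped at about 10.5 N, held it just over half a second, and let go. It stayed put, with its pad level at about 150 mm above the desk.
- **Marker:** I pushed the cap down in three steps. The first left it 1.6 mm high, and friction held back the second (1.2 mm left). At the last check the cap top was level with the pad top to within about 0.2 mm in both cameras.
- **Camera disagreement:** The two cameras differ by about 2 mm in absolute height. Both show the same cap-to-pad difference, so the levelling doesn't depend on that.
- **Short lever:** It was not touched. Before-and-after pictures differ only slightly, at about the level of image noise (1.5 mm median change in depth). The arm was clear of everything at hand-in.

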